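# Put the hole saws back in their tray, each in its own pocket

### The arm

A 6-joint arm with a two-finger parallel gripper is mounted at the origin on the work surface; the furniture and walls round the work are solid. World frame = base frame: x ahead of the robot, y to its left, z up, the work surface at z = 0. Lengths are in m, angles in rad, forces in N, time in s.
With the tool pointing down it reaches from about 0.425 to 0.95 m from the base axis. Payload 3.5 kg.
Tool frame: the origin (TCP) lies midway between the tips of the shut fingers; the grasp point (between the pads) lies 19 mm behind it; z points along the fingers, y is the line along which they close (so a half turn about z gives the same grasp; the last joint's range is limited). The gripper opens to 85 mm and grips with 20 to 120 N. Pads are 22 mm wide; open, the fingers measure 114 mm over their backs; the gripper's body (76 mm by 85 mm) begins 54 mm behind the grasp point. The pads swing forward as they close: fully open they stand 13 mm farther back than shut.
Start: joints at [1.145, 0.286, 1.577, -0, 1.279, -0.15], TCP at [0.184, 0.649, 0.231] pointing down, gripper open.
Joint ranges: [-2.77, 2.77], [-0.9, 2.22], [0.21, 2.48], [-1.53, 4.67], [0.24, 2.81], [-2.84, 2.84]. Speed limits (rad/s): [2.79, 2.79, 3.14, 3.14, 3.14, 3.14].

### API

Orientations are given as a unit quaternion [x, y, z, w].
In Python, from plant import ctrl gives the robot as it stands.
- The arm moves only by the tool send_rows, never from a script. Its argument "series" is a list that holds one entry, the list of rows, each a list of 7 numbers: the shift along the tool's x, y, z in cm, then the turn, a rotation vector about the tool's x, y, z in rad, then the opening, from -1 (shut) to 1 (fully open). In form: [[[x, y, z, rx, ry, rz, jaw], ...]]. A call has 1 to 10 rows; each row shifts and turns the commanded pose from where the row before left it, along the tool's axes as they then stand; what a row does not reach is not made up. A row lasts 1/8 s, in which the tool goes at most 62.5 mm and 10.7 degrees, less where a joint would pass 70% of its speed; a pose out of reach is approached as far as the arm can. A call is refused whole if a number of a shift passes 6.25 or a number of a turn 0.188, either way. A call with a gripper value outside its range is refused whole. The fingers move at their own pace and stop on an object; "force" is the grip in N (left out, the last holds). Time passes only in rows, so rows that do not move let the fingers close. It gives the time, the measured TCP pose, the force, the opening and the grip force at its end, in the units of the state.
- ctrl.get_state(): the state, without advancing time (a new reading comes with each control period).
- ctrl.read_camera(name): name is "side" or "top" or "wrist"; returns a dict with "img" (420x560x3 uint8, red, green, blue), "fx", "fy", "cx", "cy" (pixels), "R" (3x3) and "t" (3): a world point X has camera coordinates R X + t; the wrist camera has in their place "hand_eye" (4x4, takes a point from camera to tool coordinates, whose origin is the TCP and whose axes are the flange's). Camera axes: x right, y down, z forward; pixel columns grow to the right and rows downward; lengths in m; the calibration is good to about 2 mm. The wrist camera is an equidistant fisheye: a pixel r from the principal point sees the ray r / f radians off the axis. A picture is of the moment at which its call begins: read the wrist's pose just before it. There is no depth.
- ctrl.sign_off(): hands the job in; it is judged then, once.
The state is a dict: "time": time; "qpos": joint angles; "dq": joint speeds; "joint_efforts": joint torques, N m; "eef_pos": TCP position; "tcp_rot": TCP orientation; "contact_force": force on the tool from outside, world axes, zero at the start; "wrist_torque": the same for the moment, N m; "opening": opening from 0.0 (shut) to 1.0 (fully open); "finger_force": force on a finger pad.
Only numpy, scipy, OpenCV 4.12 (cv2) and the standard library are available. Lean on these libraries where they do the work, as an engineer would, in place of code of your own. Each camera call takes 0.05 s, during which the arm holds its last target. There are 200 camera calls.

### The job

Put the four hole saws back into the wooden tray, teeth down and sitting fully in the pockets that match their sizes: the smallest saw in the smallest pocket, the next in the next larger, and so on up to the largest. The open pipe coupling and the wooden plug look similar but do not belong in the tray: leave them standing where they are.

Things in the scene. Friction and masses are not known exactly. Their poses are not given: they have to be found in the camera images.
- saw_22: steel hole saw, a plain steel cup 22 mm in diameter standing teeth down, closed on top with a small hexagonal brass boss (13 mm across, 8 mm high) in the middle; toothed lower rim, three dark slots in its side; the cup is 44 mm tall, 52 mm with the boss. Origin: centre of its underside; z up along its axis. Loose, about 0.05 to 0.3 kg; grasp it across the cup's sides from above.
- saw_30: steel hole saw, a plain steel cup 30 mm in diameter standing teeth down, closed on top with a small hexagonal brass boss (13 mm across, 8 mm high) in the middle; toothed lower rim, three dark slots in its side; the cup is 44 mm tall, 52 mm with the boss. Origin: centre of its underside; z up along its axis. Loose, about 0.05 to 0.3 kg; grasp it across the cup's sides from above.
- saw_38: steel hole saw, a plain steel cup 38 mm in diameter standing teeth down, closed on top with a small hexagonal brass boss (17 mm across, 8 mm high) in the middle; toothed lower rim, three dark slots in its side; the cup is 44 mm tall, 52 mm with the boss. Origin: centre of its underside; z up along its axis. Loose, about 0.05 to 0.3 kg; grasp it across the cup's sides from above.
- saw_46: steel hole saw, a plain steel cup 46 mm in diameter standing teeth down, closed on top with a small hexagonal brass boss (17 mm across, 8 mm high) in the middle; toothed lower rim, three dark slots in its side; the cup is 44 mm tall, 52 mm with the boss. Origin: centre of its underside; z up along its axis. Loose, about 0.05 to 0.3 kg; grasp it across the cup's sides from above.
- pocket_22: pale-wood square insert 70 x 70 x 18 mm with one round pocket, 38 mm wide, 14 mm deep, for the 22 mm saw. Origin: centre of its underside, 6 mm above the table; pocket floor 4 mm, insert top 18 mm above it; z up, x, y along the edges. Fixed; the four inserts lie 2 by 2 in any arrangement, centres 70.5 mm apart, in one fixed low tray, 156 mm square, walls 7 mm thick, tops 27 mm above the table.
- pocket_30: pale-wood square insert 70 x 70 x 18 mm with one round pocket, 46 mm wide, 14 mm deep, for the 30 mm saw. Origin: centre of its underside, 6 mm above the table; pocket floor 4 mm, insert top 18 mm above it; z up, x, y along the edges. Fixed; the four inserts lie 2 by 2 in any arrangement, centres 70.5 mm apart, in one fixed low tray, 156 mm square, walls 7 mm thick, tops 27 mm above the table.
- pocket_38: pale-wood square insert 70 x 70 x 18 mm with one round pocket, 54 mm wide, 14 mm deep, for the 38 mm saw. Origin: centre of its underside, 6 mm above the table; pocket floor 4 mm, insert top 18 mm above it; z up, x, y along the edges. Fixed; the four inserts lie 2 by 2 in any arrangement, centres 70.5 mm apart, in one fixed low tray, 156 mm square, walls 7 mm thick, tops 27 mm above the table.
- pocket_46: pale-wood square insert 70 x 70 x 18 mm with one round pocket, 62 mm wide, 14 mm deep, for the 46 mm saw. Origin: centre of its underside, 6 mm above the table; pocket floor 4 mm, insert top 18 mm above it; z up, x, y along the edges. Fixed; the four inserts lie 2 by 2 in any arrangement, centres 70.5 mm apart, in one fixed low tray, 156 mm square, walls 7 mm thick, tops 27 mm above the table.
- coupling: look-alike, does not belong in the tray: steel pipe coupling, an open tube 34 mm in diameter and 46 mm tall standing on end, bore 24 mm right through, no boss and no teeth. Origin: centre of its underside; z up. Loose.
- plug: look-alike, does not belong in the tray: solid brown wooden plug, a cylinder 34 mm in diameter and 46 mm tall standing on end, a small pilot hole in its top. Origin: centre of its underside; z up. Loose.

How it is judged:
By the outcome, as a careful person would: the job done as asked, in the order asked, and still so for the second after the job is handed in, with the robot touching nothing.
It also fails if it takes over 99 s, if anything falls off the work surface, if the arm or the gripper's body presses on something with over 40 N, if the wrist force passes 120 N, or if a joint passes its speed limit or range.

## Working session

There is one attempt and no reset: what is moved stays moved. The work goes in short steps, Python scripts to look and compute and a tool call to move; the robot and the scene stay as the last step left them, time stands still between calls to the robot, and variables do not carry over. Pictures are saved under pics/ and viewed, at most 14 in all, crops included, and the job is handed in when it is done.

Besides the shell and the picture viewer there is one more tool, called as a command line: name --argument value ..., lists and objects as JSON in quotes. send_rows: Moves the arm, as the interface text tells. Its arguments: {"type":"object","properties":{"series":{"type":"array"},"force":{"type":"number"}},"required":["series"]}

```bash
mkdir -p pics; ls; python3 - <<'E'
from plant import ctrl
import cv2
s=ctrl.get_state();print(s)
for n in ("top","side"):
    c=ctrl.read_camera(n);cv2.imwrite(f"pics/{n}0.png",c["img"][:,:,::-1])
    print(n,{k:v for k,v in c.items() if k!="img"})
E
```

```text
pics
{'time': 0.0, 'qpos': array([ 1.14502183e+00,  2.87169760e-01,  1.57813462e+00,  1.40444633e-06,
        1.27863551e+00, -1.50007035e-01]), 'dq': array([-0.00030893,  0.00080065, -0.00182596, -0.00074455,  0.00093531,
       -0.00103544]), 'joint_efforts': array([ 4.50003208e-04, -4.05978978e+01, -2.92627019e+01, -1.05155859e-04,
        5.78315565e-03,  2.02083709e-05]), 'eef_pos': array([0.18349802, 0.64890668, 0.22996741]), 'tcp_rot': array([ 1.37447344e-01,  9.90508380e-01, -1.12512951e-03, -3.33871239e-04]), 'contact_force': array([-0.81962205,  0.80175613,  0.00831005]), 'wrist_torque': array([0.0062213 , 0.03712842, 0.05810823]), 'finger_force': 0.0, 'opening': 0.9996305512605355}
top {'fx': 459.50227508766324, 'fy': 459.50227508766324, 'cx': 290.6835907085856, 'cy': 204.69364618305045, 'R': array([[-0.0093769 , -0.99982913, -0.01593052],
       [-0.98458238,  0.01201439, -0.17450843],
       [ 0.17467001,  0.01404856, -0.9845268 ]]), 't': array([0.17843966, 0.45142953, 0.80328119])}
side {'fx': 441.28390442909983, 'fy': 441.28390442909983, 'cx': 271.9387599524374, 'cy': 203.55540774133794, 'R': array([[-0.94336081,  0.33144388,  0.014674  ],
       [ 0.25374213,  0.74928689, -0.61170589],
       [-0.21374121, -0.57333595, -0.79094916]]), 't': array([ 0.4002355 , -0.22956945,  1.07926209])}
```

View pics/top0.png

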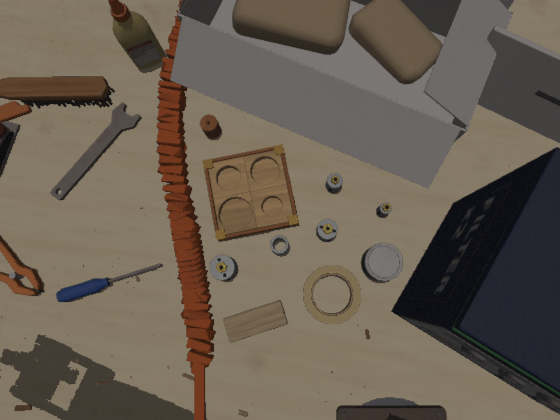

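View pics/side0.png

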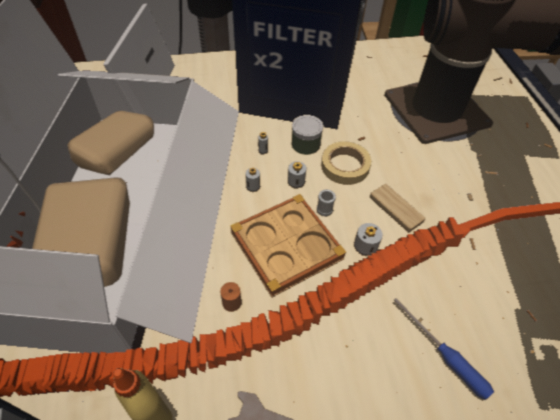

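The top view shows the tray at px (205–297, 147–240), saws at about (385,209), (335,181), (327,229) and (222,267), the coupling at (280,244), and the plug at (209,124). The side view agrees. A tall filter box and the carton walls bound the saws on the right and at the top.

```bash
cat > h.py <<'E'
import numpy as np, cv2
from scipy.spatial.transform import Rotation as Rn
def cast(c,uv,z):
    uv=np.atleast_2d(uv).astype(float)
    d=np.c_[(uv[:,0]-c["cx"])/c["fx"],(uv[:,1]-c["cy"])/c["fy"],np.ones(len(uv))]@c["R"]
    o=-c["R"].T@c["t"]
    return o+d*((z-o[2])/d[:,2])[:,None]
def proj(c,X):
    p=c["R"]@X+c["t"];return c["fx"]*p[0]/p[2]+c["cx"],c["fy"]*p[1]/p[2]+c["cy"]
E
python3 - <<'E'
from plant import ctrl
from h import *
c=ctrl.read_camera("top");im=c["img"]
hsv=cv2.cvtColor(im,cv2.COLOR_RGB2HSV)
s=ctrl.read_camera("side");hs=cv2.cvtColor(s["img"],cv2.COLOR_RGB2HSV)
def blobs(hv,lo,hi,box):
    m=cv2.inRange(hv,lo,hi);n,_,st,ce=cv2.connectedComponentsWithStats(m)
    return [(ce[i].round(1),st[i,4]) for i in range(1,n) if st[i,4]>5 and box[0]<ce[i][0]<box[2] and box[1]<ce[i][1]<box[3]]
for ce,a in blobs(hsv,(15,110,70),(35,255,255),(200,140,410,290)): print("top",ce,a,cast(c,ce,.05)[0].round(4))
for ce,a in blobs(hs,(15,110,70),(35,255,255),(220,120,400,300)): print("side",ce,a,cast(s,ce,.05)[0].round(4))
cv2.imwrite("pics/c1.png",cv2.resize(im[130:290,190:403,::-1],None,fx=3.75,fy=3.75,interpolation=cv2.INTER_CUBIC))
E
```

```text
top [278.  149.9] 98 [0.5554 0.196  0.05  ]
top [247.8 155.7] 6 [0.5451 0.2522 0.05  ]
top [234.2 158.7] 11 [0.5397 0.2774 0.05  ]
top [251.8 159.6] 14 [0.5375 0.2447 0.05  ]
top [208.5 163.9] 106 [0.5304 0.325  0.05  ]
top [227.  159.7] 7 [0.5379 0.2907 0.05  ]
top [272.3 161.7] 11 [0.5329 0.2067 0.05  ]
top [257.8 162.5] 6 [0.5318 0.2335 0.05  ]
top [267.4 168.5] 14 [0.5201 0.2158 0.05  ]
top [249.7 170.5] 6 [0.5167 0.2485 0.05  ]
top [237.  171.5] 6 [0.5152 0.2719 0.05  ]
top [271.7 174.2] 22 [0.5092 0.2079 0.05  ]
top [211.3 175.7] 11 [0.5078 0.3193 0.05  ]
top [234.9 174.3] 7 [0.5099 0.2757 0.05  ]
top [259.2 177.6] 9 [0.5031 0.2309 0.05  ]
top [221.3 179.3] 6 [0.5008 0.3007 0.05  ]
top [244.2 181.9] 24 [0.4953 0.2584 0.05  ]
top [283.6 181.1] 17 [0.4959 0.186  0.05  ]
top [334.9 179.2] 33 [0.4982 0.0919 0.05  ]
top [235.2 180.5] 6 [0.4982 0.275  0.05  ]
top [272.9 179.8] 9 [0.4986 0.2057 0.05  ]
top [227.8 182.3] 9 [0.495  0.2886 0.05  ]
top [258.4 181.7] 7 [0.4954 0.2323 0.05  ]
top [214.1 183. ] 7 [0.494  0.3139 0.05  ]
top [238.  184.8] 6 [0.49   0.2698 0.05  ]
top [275.5 18
[... 1565 characters left out ...]
.8] 6 [0.4194 0.2488 0.05  ]
top [279.3 222.5] 6 [0.4193 0.1943 0.05  ]
top [327.3 228.3] 63 [0.4078 0.108  0.05  ]
top [220.4 233.4] 111 [0.4007 0.3006 0.05  ]
top [239.7 228.6] 16 [0.4091 0.2659 0.05  ]
top [230.3 230.8] 13 [0.4053 0.2828 0.05  ]
top [221.1 267. ] 63 [0.3407 0.2983 0.05  ]
side [262.7 134.4] 29 [ 0.4455 -0.0014  0.05  ]
side [297.1 165.6] 56 [0.4086 0.1065 0.05  ]
side [252.3 170.6] 29 [0.4984 0.0906 0.05  ]
side [333.1 173.5] 17 [0.3483 0.1493 0.05  ]
side [360.2 175.5] 8 [0.2992 0.1714 0.05  ]
side [344.5 178.1] 14 [0.3318 0.1676 0.05  ]
side [286.5 241.3] 5184 [0.4924 0.2695 0.05  ]
side [370.3 230.9] 70 [0.3414 0.2974 0.05  ]
side [323.  268.7] 7 [0.4532 0.341  0.05  ]
```

View pics/c1.png

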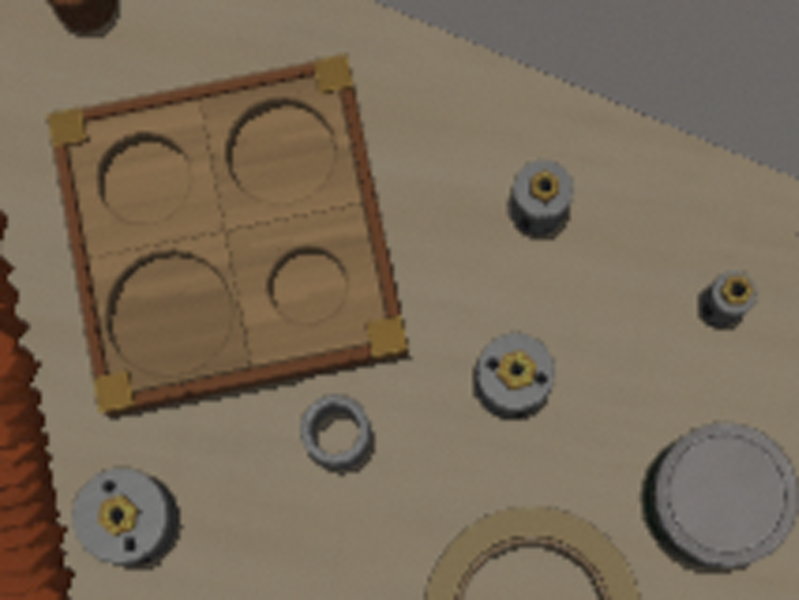

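```bash
cat >> h.py <<'E'
def tri(a,ua,b,ub):
    P=[np.array([[c["fx"],0,c["cx"]],[0,c["fy"],c["cy"]],[0,0,1]])@np.c_[c["R"],c["t"]] for c in (a,b)]
    X=cv2.triangulatePoints(P[0],P[1],np.float64(ua).reshape(2,1),np.float64(ub).reshape(2,1))[:,0];return X[:3]/X[3]
E
python3 - <<'E'
from plant import ctrl
from h import *
c=ctrl.read_camera("top");s=ctrl.read_camera("side")
k=cast(c,[(278,149.9),(208.5,163.9),(220.4,233.4),(292.3,219.3)],.027)
print("corners",k.round(4),"centre",k.mean(0).round(4))
crop=lambda p:np.array(p)/3.75+[190,130]
for n,p in dict(p30=(145,178),p38=(281,150),p46=(173,313),p22=(308,287)).items(): print(n,cast(c,crop(p),.024).round(4))
print("flap near",tri(c,(430,188),s,(238,105)).round(3),"far",tri(c,(172,80),s,(190,340)).round(3))
b=cast(c,(397,310),0)[0];print("box base corner",b.round(3),[np.round(proj(c,b+[0,0,z])) .tolist() for z in (.1,.2,.25,.3,.35)])
print("box side base",cast(s,[(240,110),(338,126)],0).round(3), "coup",cast(c,(279.5,243.5),.046).round(3))
print("hose",cast(c,[(190,220),(207,267),(210,300)],.02).round(3))
for n in ("top","side"): pass
v=np.hstack([cv2.resize(c["img"][100:400,300:560],None,fx=1.54,fy=1.54)[:,:,::-1],cv2.resize(s["img"][0:300,90:430],None,fx=1.176,fy=1.54)[:,:,::-1]])
cv2.imwrite("pics/c2.png",v)
E
```

```text
corners [[0.5624 0.197  0.027 ]
 [0.5366 0.3295 0.027 ]
 [0.4034 0.3045 0.027 ]
 [0.4282 0.171  0.027 ]] centre [0.4827 0.2505 0.027 ]
p30 [[0.5103 0.2911 0.024 ]]
p38 [[0.524  0.2222 0.024 ]]
p46 [[0.4409 0.2761 0.024 ]]
p22 [[0.4533 0.2086 0.024 ]]
flap near [ 0.475 -0.073  0.08 ] far [0.692 0.395 0.063]
box base corner [ 0.261 -0.02   0.   ] [[410.0, 313.0], [427.0, 317.0], [437.0, 320.0], [450.0, 323.0], [465.0, 326.0]]
box side base [[ 0.454 -0.149  0.   ]
 [ 0.252 -0.022  0.   ]] coup [[0.382 0.194 0.046]]
hose [[0.43  0.363 0.02 ]
 [0.342 0.329 0.02 ]
 [0.282 0.323 0.02 ]]
```

View pics/c2.png

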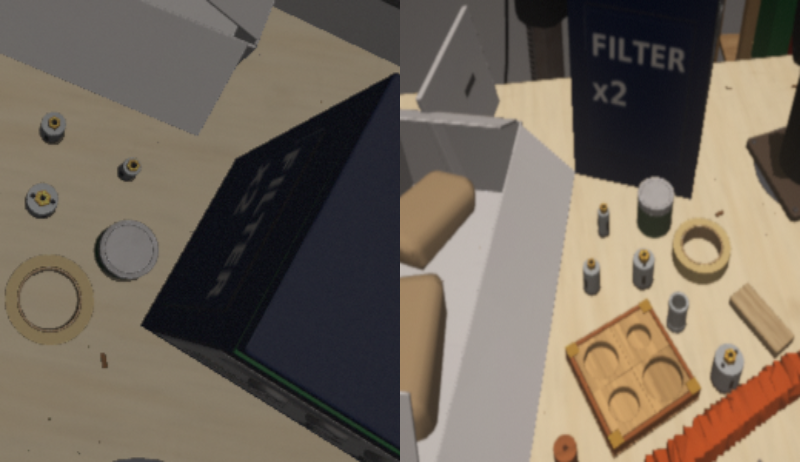

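The tall filter box stands about 0.30 m high with its corner near (0.26,-0.02). The flap edge floats at z≈0.07, 48 mm from saw_30. I'll first go above saw_22 and check that the forearm clears the box.

```bash
cat >> h.py <<'E'
P=dict(s22=(.4455,-.0003),s30=(.4983,.0913),s38=(.4082,.1073),s46=(.3411,.298),
 p22=(.4545,.2086),p30=(.5103,.2914),p38=(.5239,.2222),p46=(.4411,.2775))
def plan(st,az,*pts):
    """commanded yaw turn about tool z (rad), then tool-frame shifts in cm through pts, after the turn; also tilt"""
    R=Rn.from_quat(st["tcp_rot"]).as_matrix();y=R[:,1]
    a=np.arctan2(y[1],y[0]);da=(np.radians(az)-a+np.pi/2)%np.pi-np.pi/2
    print("t",round(st["time"],2),"pos",st["eef_pos"].round(4),"q",st["qpos"].round(2),"tilt",R[:2,2].round(4),"az",np.degrees(a).round(1),"turn rz",round(-da,3))
    n=a+da;Rt=np.array([[-np.sin(n),np.cos(n),0],[np.cos(n),np.sin(n),0],[0,0,-1]]);p=st["eef_pos"]
    for q in pts:
        q=np.array(q);print(q,"shift cm",(100*Rt@(q-p)).round(2));p=q
E
python3 - <<'E'
from plant import ctrl
from h import *
print(ctrl.read_camera("wrist")["hand_eye"].round(3))
plan(ctrl.get_state(),65,(*P["s22"],.25))
E
```

```text
[[ 0.    -0.959 -0.284  0.073]
 [ 1.     0.    -0.001 -0.   ]
 [ 0.001 -0.284  0.959 -0.144]
 [ 0.     0.     0.     1.   ]]
t 0.35 pos [0.1837 0.6493 0.231 ] q [ 1.15  0.29  1.58 -0.    1.28 -0.15] tilt [-0.0002 -0.0005] az 74.2 turn rz 0.161
[ 4.455e-01 -3.000e-04  2.500e-01] shift cm [-51.18 -47.81  -1.9 ]
```

send_rows --series '[[[0, 0, -1, 0, 0, 0.16, 0], [-4.2, -3.9, 0, 0, 0, 0, 0], [-4.2, -3.9, 0, 0, 0, 0, 0], [-4.2, -3.9, 0, 0, 0, 0, 0], [-4.2, -3.9, 0, 0, 0, 0, 0], [-4.2, -3.9, 0, 0, 0, 0, 0], [-4.2, -3.9, 0, 0, 0, 0, 0], [-4.2, -3.9, 0, 0, 0, 0, 0], [-4.2, -3.9, 0, 0, 0, 0, 0], [-4.2, -3.9, 0, 0, 0, 0, 0]]]' --force 40

```text
time: 1.6
eef_pos: [0.3787, 0.1701, 0.2418]
tcp_rot: [0.216, 0.976, 0.0, 0.001]
contact_force: [1.3, -0.2, -0.6]
opening: 0.506
finger_force: 0.0
```

```bash
python3 - <<'E'
from plant import ctrl
from h import *
plan(ctrl.get_state(),65,(*P["s22"],.25))
E
```

```text
t 1.6 pos [0.3787 0.1701 0.2418] q [ 0.18 -0.33  2.17  0.    1.31 -0.96] tilt [0.0016 0.0003] az 65.0 turn rz 0.001
[ 4.455e-01 -3.000e-04  2.500e-01] shift cm [-13.26 -12.62  -0.82]
```

```bash
python3 - <<'E'
from plant import ctrl
from h import *
v=[cv2.resize(ctrl.read_camera(n)["img"][:300,100:],None,fx=.86,fy=.86) for n in ("side","top")]
cv2.imwrite("pics/a1.png",np.hstack(v)[:,:,::-1])
E
```

```text
(no output)
```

View pics/a1.png

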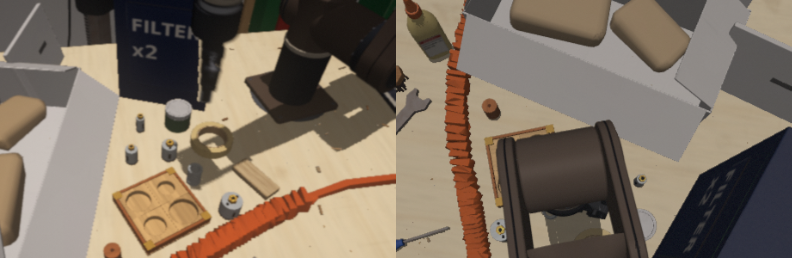

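send_rows --series '[[[-4.4, -4.2, -0.3, 0, 0, 0, 0], [-4.4, -4.2, -0.3, 0, 0, 0, 0], [-4.4, -4.2, -0.3, 0, 0, 0, 0], [0, 0, 0, 0, 0, 0, 0], [0, 0, 0, 0, 0, 0, 0]]]'

```text
time: 2.33
eef_pos: [0.4445, 0.0025, 0.2501]
tcp_rot: [0.216, 0.976, 0.0, -0.0]
contact_force: [0.8, 0.4, 0.0]
opening: 0.504
finger_force: 0.0
```

```bash
python3 - <<'E'
from plant import ctrl
from h import *
st=ctrl.get_state();plan(st,65,(*P["s22"],.25),(*P["s22"],.018));print(st["joint_efforts"].round(1))
v=[cv2.resize(ctrl.read_camera(n)["img"][:330],None,fx=.71,fy=.71) for n in ("side","wrist")]
s=ctrl.read_camera("side")
for z in (0,.1,.2,.3,.4): print(z,np.round(proj(s,np.array([0,0,z]))), np.round(proj(s,np.array([.44,0,z]))))
cv2.imwrite("pics/a2.png",np.hstack(v)[:,:,::-1])
E
```

```text
t 2.33 pos [0.4445 0.0025 0.2501] q [-0.22 -0.26  2.1   0.    1.31 -1.36] tilt [-0.0006  0.0008] az 65.0 turn rz 0.0
[ 4.455e-01 -3.000e-04  2.500e-01] shift cm [-0.21 -0.21  0.01]
[ 4.455e-01 -3.000e-04  1.800e-02] shift cm [ 0.   0.  23.2]
[ -0.8 -19.  -29.9  -0.   -0.   -0. ]
0 [436. 110.] [265. 151.]
0.1 [449.  75.] [265. 116.]
0.2 [465.  35.] [266.  75.]
0.3 [484. -13.] [266.  26.]
0.4 [507. -71.] [266. -36.]
```

View pics/a2.png

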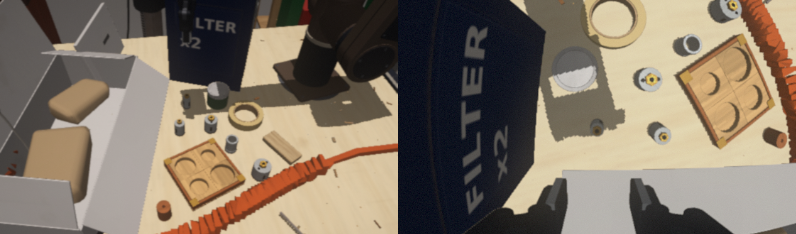

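send_rows --series '[[[-0.2, -0.2, 4.5, 0, 0, 0, 0], [0, 0, 4.5, 0, 0, 0, 0], [0, 0, 4.5, 0, 0, 0, 0], [0, 0, 4.5, 0, 0, 0, 0], [0, 0, 3.2, 0, 0, 0, 0], [0, 0, 2.0, 0, 0, 0, 0], [0, 0, 0, 0, 0, 0, 0]]]'

```text
time: 3.35
eef_pos: [0.444, 0.0007, 0.0169]
tcp_rot: [0.215, 0.977, 0.0, -0.002]
contact_force: [0.5, 0.5, -0.5]
opening: 0.502
finger_force: 0.0
```

send_rows --series '[[[0, 0, 0, 0, 0, 0, -1], [0, 0, 0, 0, 0, 0, -1], [0, 0, 0, 0, 0, 0, -1], [0, 0, 0, 0, 0, 0, -1], [0, 0, 0, 0, 0, 0, -1], [0, 0, 0, 0, 0, 0, -1]]]'

```text
time: 4.1
eef_pos: [0.4468, -0.0009, 0.0196]
tcp_rot: [0.216, 0.976, 0.0, 0.001]
contact_force: [-0.8, 2.1, 5.8]
opening: 0.24
finger_force: 39.7
```

```bash
python3 - <<'E'
from plant import ctrl
from h import *
st=ctrl.get_state();plan(st,65,(*P["s22"],.12),(*P["p22"],.12),(*P["p22"],.030),(*P["p22"],.13),(*P["s30"],.13),(*P["s30"],.02))
E
```

```text
t 4.1 pos [ 0.4468 -0.0009  0.0196] q [-0.23  0.08  2.25  0.    0.8  -1.37] tilt [0.0022 0.0002] az 65.0 turn rz 0.0
[ 4.455e-01 -3.000e-04  1.200e-01] shift cm [  0.15  -0.   -10.04]
[0.4545 0.2086 0.12  ] shift cm [ 8.01 19.31  0.  ]
[0.4545 0.2086 0.03  ] shift cm [0. 0. 9.]
[0.4545 0.2086 0.13  ] shift cm [  0.   0. -10.]
[0.4983 0.0913 0.13  ] shift cm [-8.93 -8.78  0.  ]
[0.4983 0.0913 0.02  ] shift cm [ 0.  0. 11.]
```

send_rows --series '[[[0, 0, -3, 0, 0, 0, -1], [0, 0, -4, 0, 0, 0, -1], [0, 0, -3, 0, 0, 0, -1], [2, 4.83, 0, 0, 0, 0, -1], [2, 4.83, 0, 0, 0, 0, -1], [2, 4.83, 0, 0, 0, 0, -1], [2, 4.83, 0, 0, 0, 0, -1], [0, 0, 0, 0, 0, 0, -1], [0, 0, 0, 0, 0, 0, -1]]]'

```text
time: 5.22
eef_pos: [0.4543, 0.2077, 0.1179]
tcp_rot: [0.216, 0.976, -0.0, -0.0]
contact_force: [0.5, -0.5, -0.6]
opening: 0.244
finger_force: 39.5
```

```bash
python3 - <<'E'
from plant import ctrl
from h import *
st=ctrl.get_state();plan(st,65,(*P["p22"],.12),(*P["p22"],.030));print(st["opening"],st["finger_force"])
v=[cv2.resize(ctrl.read_camera(n)["img"],None,fx=.71,fy=.71) for n in ("side","wrist")]
cv2.imwrite("pics/a3.png",np.hstack(v)[:,:,::-1])
E
```

```text
t 5.22 pos [0.4543 0.2077 0.1179] q [ 0.23  0.03  2.09 -0.    1.02 -0.91] tilt [-0.001  -0.0008] az 65.1 turn rz 0.001
[0.4545 0.2086 0.12  ] shift cm [ 0.02  0.09 -0.21]
[0.4545 0.2086 0.03  ] shift cm [0. 0. 9.]
0.2443515444321554 39.526453614234924
```

View pics/a3.png

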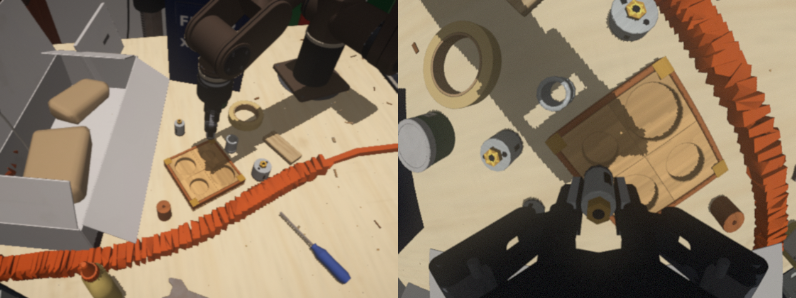

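The side and wrist views show saw_22 held upright over the tray. Now lowering it into the smallest pocket.

send_rows --series '[[[0, 0, 3, 0, 0, 0, -1], [0, 0, 3, 0, 0, 0, -1], [0, 0, 1.8, 0, 0, 0, -1], [0, 0, 1.0, 0, 0, 0, -1], [0, 0, 0, 0, 0, 0, -1], [0, 0, 0, 0, 0, 0, -0.2], [0, 0, 0, 0, 0, 0, 0], [0, 0, 0, 0, 0, 0, 0], [0, 0, 0, 0, 0, 0, 0]]]'

```text
time: 6.45
eef_pos: [0.4548, 0.2081, 0.0305]
tcp_rot: [0.216, 0.976, 0.0, 0.0]
contact_force: [-0.6, 0.8, -0.0]
opening: 0.501
finger_force: 0.0
```

send_rows --series '[[[0, 0, -3, 0, 0, 0, 0], [0, 0, -5, 0, 0, 0, 0], [0, 0, -2.2, 0, 0, 0, 0], [-4.46, -4.39, 0, 0, 0, 0, 0.2], [-4.46, -4.39, 0, 0, 0, 0, 0.2], [0, 0, 0, 0, 0, 0, 0.2], [0, 0, 0, 0, 0, 0, 0.2]]]'

```text
time: 7.32
eef_pos: [0.4982, 0.091, 0.1321]
tcp_rot: [0.217, 0.976, 0.0, -0.0]
contact_force: [-0.2, -0.2, 0.3]
opening: 0.602
finger_force: 0.0
```

```bash
python3 - <<'E'
from plant import ctrl
from h import *
st=ctrl.get_state();plan(st,65,(*P["s30"],.13),(*P["s30"],.02));print(st["opening"],st["finger_force"])
v=[cv2.resize(ctrl.read_camera(n)["img"],None,fx=.71,fy=.71) for n in ("side","wrist")]
cv2.imwrite("pics/a4.png",np.hstack(v)[:,:,::-1])
E
```

```text
t 7.33 pos [0.4982 0.091  0.1321] q [-0.02  0.02  2.07  0.    1.05 -1.15] tilt [-0.0008  0.0004] az 65.0 turn rz -0.0
[0.4983 0.0913 0.13  ] shift cm [0.   0.03 0.21]
[0.4983 0.0913 0.02  ] shift cm [ 0.  0. 11.]
0.6021950120230883 0.0
```

View pics/a4.png

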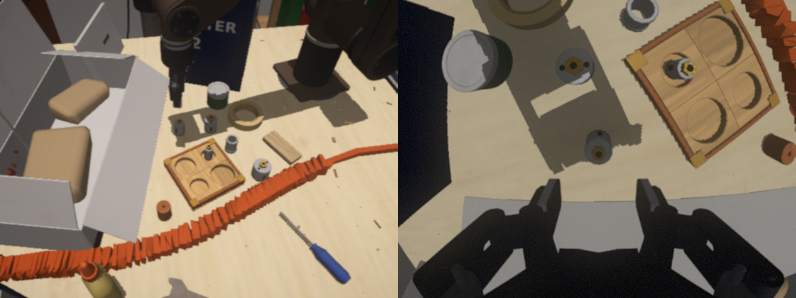

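saw_22 stands upright in its pocket (side px ~(208,152)). On to saw_30.

send_rows --series '[[[0, 0.03, 4, 0, 0, 0, 0.2], [0, 0, 4, 0, 0, 0, 0.2], [0, 0, 2.2, 0, 0, 0, 0.2], [0, 0, 1.1, 0, 0, 0, 0.2], [0, 0, 0, 0, 0, 0, 0.2]]]'

```text
time: 8.05
eef_pos: [0.498, 0.092, 0.0189]
tcp_rot: [0.215, 0.977, -0.0, -0.001]
contact_force: [-1.0, -0.5, -0.4]
opening: 0.599
finger_force: 0.0
```

send_rows --series '[[[0, 0, 0, 0, 0, 0, -1], [0, 0, 0, 0, 0, 0, -1], [0, 0, 0, 0, 0, 0, -1], [0, 0, 0, 0, 0, 0, -1], [0, 0, 0, 0, 0, 0, -1], [0, 0, 0, 0, 0, 0, -1]]]'

```text
time: 8.8
eef_pos: [0.4999, 0.0913, 0.0208]
tcp_rot: [0.216, 0.976, 0.0, 0.001]
contact_force: [-0.6, 1.0, 6.4]
opening: 0.337
finger_force: 40.0
```

```bash
python3 - <<'E'
from plant import ctrl
from h import *
st=ctrl.get_state();plan(st,65,(*P["s30"],.02),(*P["s30"],.12),(*P["p30"],.12),(*P["p30"],.030),(*P["p30"],.13),(*P["s38"],.13))
E
```

```text
t 8.8 pos [0.4999 0.0913 0.0208] q [-0.02  0.21  2.11  0.    0.82 -1.15] tilt [0.0027 0.0003] az 65.0 turn rz 0.0
[0.4983 0.0913 0.02  ] shift cm [ 0.14 -0.07  0.08]
[0.4983 0.0913 0.12  ] shift cm [  0.   0. -10.]
[0.5103 0.2914 0.12  ] shift cm [ 7.37 18.64  0.  ]
[0.5103 0.2914 0.03  ] shift cm [0. 0. 9.]
[0.5103 0.2914 0.13  ] shift cm [  0.   0. -10.]
[0.4082 0.1073 0.13  ] shift cm [  1.47 -21.     0.  ]
```

send_rows --series '[[[0, 0, -3, 0, 0, 0, -1], [0, 0, -4, 0, 0, 0, -1], [0, 0, -3, 0, 0, 0, -1], [1.85, 4.65, 0, 0, 0, 0, -1], [1.85, 4.65, 0, 0, 0, 0, -1], [1.85, 4.65, 0, 0, 0, 0, -1], [1.85, 4.65, 0, 0, 0, 0, -1], [0, 0, 0, 0, 0, 0, -1], [0, 0, 0, 0, 0, 0, -1]]]'

```text
time: 9.93
eef_pos: [0.5093, 0.2906, 0.1184]
tcp_rot: [0.216, 0.976, -0.001, -0.001]
contact_force: [0.3, 0.0, -1.3]
opening: 0.335
finger_force: 40.1
```

send_rows --series '[[[0, 0, 3, 0, 0, 0, -1], [0, 0, 3, 0, 0, 0, -1], [0, 0, 1.8, 0, 0, 0, -1], [0, 0, 1.0, 0, 0, 0, -1], [0, 0, 0, 0, 0, 0, -1], [0, 0, 0, 0, 0, 0, 0], [0, 0, 0, 0, 0, 0, 0.2], [0, 0, 0, 0, 0, 0, 0.2], [0, 0, 0, 0, 0, 0, 0.2]]]'

```text
time: 11.05
eef_pos: [0.5101, 0.2912, 0.0315]
tcp_rot: [0.216, 0.976, 0.0, 0.0]
contact_force: [0.1, 0.3, 0.2]
opening: 0.602
finger_force: 0.0
```

send_rows --series '[[[0, 0, -3, 0, 0, 0, 0.2], [0, 0, -5, 0, 0, 0, 0.2], [0, 0, -2.2, 0, 0, 0, 0.2], [0.37, -5.25, 0, 0, 0, 0, 0.4], [0.37, -5.25, 0, 0, 0, 0, 0.4], [0.37, -5.25, 0, 0, 0, 0, 0.4], [0.37, -5.25, 0, 0, 0, 0, 0.4], [0, 0, 0, 0, 0, 0, 0.4], [0, 0, 0, 0, 0, 0, 0.4]]]'

```text
time: 12.18
eef_pos: [0.4085, 0.107, 0.1338]
tcp_rot: [0.216, 0.976, 0.0, 0.001]
contact_force: [0.4, -0.2, -0.6]
opening: 0.695
finger_force: 0.0
```

```bash
python3 - <<'E'
from plant import ctrl
from h import *
st=ctrl.get_state();plan(st,65,(*P["s38"],.13),(*P["s38"],.02));print(st["opening"],st["finger_force"])
v=[cv2.resize(ctrl.read_camera(n)["img"],None,fx=.71,fy=.71) for n in ("side","wrist")]
cv2.imwrite("pics/a5.png",np.hstack(v)[:,:,::-1])
E
```

```text
t 12.18 pos [0.4085 0.107  0.1338] q [ 0.01 -0.19  2.26  0.    1.07 -1.12] tilt [0.0014 0.0003] az 65.0 turn rz -0.0
[0.4082 0.1073 0.13  ] shift cm [0.04 0.01 0.38]
[0.4082 0.1073 0.02  ] shift cm [ 0.  0. 11.]
0.6951173656931419 0.0
```

View pics/a5.png

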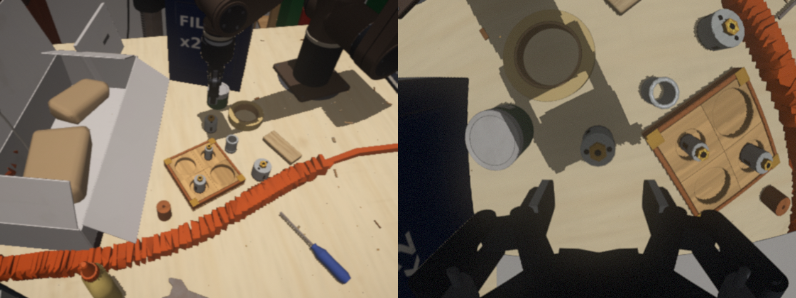

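saw_30 is upright in its pocket as well (side px ~(199,184)). Next is saw_38.

send_rows --series '[[[0.04, 0, 4, 0, 0, 0, 0.4], [0, 0, 4, 0, 0, 0, 0.4], [0, 0, 2.3, 0, 0, 0, 0.4], [0, 0, 1.1, 0, 0, 0, 0.4], [0, 0, 0, 0, 0, 0, 0.4]]]'

```text
time: 12.9
eef_pos: [0.4076, 0.1076, 0.0189]
tcp_rot: [0.216, 0.976, -0.0, -0.001]
contact_force: [-0.3, -0.0, -0.0]
opening: 0.702
finger_force: 0.0
```

```bash
python3 - <<'E'
from plant import ctrl
from h import *
st=ctrl.get_state();plan(st,65,(*P["s38"],.02),(*P["s38"],.12),(*P["p38"],.12))
E
```

```text
t 12.9 pos [0.4076 0.1076 0.0189] q [ 0.02  0.03  2.31  0.    0.8  -1.12] tilt [-0.0013  0.    ] az 65.1 turn rz 0.002
[0.4082 0.1073 0.02  ] shift cm [-0.06 -0.   -0.11]
[0.4082 0.1073 0.12  ] shift cm [  0.   0. -10.]
[0.5239 0.2222 0.12  ] shift cm [-5.63 15.3   0.  ]
```

send_rows --series '[[[0, 0, 0, 0, 0, 0, -1], [0, 0, 0, 0, 0, 0, -1], [0, 0, 0, 0, 0, 0, -1], [0, 0, 0, 0, 0, 0, -1], [0, 0, 0, 0, 0, 0, -1], [0, 0, 0, 0, 0, 0, -1]]]'

```text
time: 13.65
eef_pos: [0.409, 0.1072, 0.0207]
tcp_rot: [0.216, 0.976, 0.0, 0.001]
contact_force: [-0.2, 1.0, 6.8]
opening: 0.429
finger_force: 40.6
```

send_rows --series '[[[0, 0, -3, 0, 0, 0, -1], [0, 0, -4, 0, 0, 0, -1], [0, 0, -3, 0, 0, 0, -1], [-1.4, 3.82, 0, 0, 0, 0, -1], [-1.4, 3.82, 0, 0, 0, 0, -1], [-1.4, 3.82, 0, 0, 0, 0, -1], [-1.4, 3.82, 0, 0, 0, 0, -1], [0, 0, 0, 0, 0, 0, -1], [0, 0, 0, 0, 0, 0, -1]]]'

```text
time: 14.78
eef_pos: [0.5216, 0.2215, 0.1182]
tcp_rot: [0.216, 0.976, -0.001, -0.001]
contact_force: [-0.1, 0.5, -1.5]
opening: 0.429
finger_force: 41.0
```

send_rows --series '[[[-0.1, 0.1, 3, 0, 0, 0, -1], [0, 0, 3, 0, 0, 0, -1], [0, 0, 1.8, 0, 0, 0, -1], [0, 0, 1.0, 0, 0, 0, -1], [0, 0, 0, 0, 0, 0, -1], [0, 0, 0, 0, 0, 0, 0.2], [0, 0, 0, 0, 0, 0, 0.4], [0, 0, 0, 0, 0, 0, 0.4], [0, 0, 0, 0, 0, 0, 0.4]]]'

```text
time: 15.9
eef_pos: [0.5244, 0.2225, 0.0316]
tcp_rot: [0.216, 0.976, 0.0, 0.0]
contact_force: [0.0, 0.0, 0.4]
opening: 0.699
finger_force: 0.0
```

send_rows --series '[[[0, 0, -3, 0, 0, 0, 0.4], [0, 0, -5, 0, 0, 0, 0.4], [0, 0, -2.2, 0, 0, 0, 0.4], [0, 0, 0, 0, 0, 0.188, 0.6], [0, 0, 0, 0, 0, 0.188, 0.6], [0, 0, 0, 0, 0, 0.188, 0.6], [0, 0, 0, 0, 0, 0.188, 0.6], [0, 0, 0, 0, 0, 0.188, 0.6], [0, 0, 0, 0, 0, 0, 0.6], [0, 0, 0, 0, 0, 0, 0.6]]]'

```text
time: 17.15
eef_pos: [0.5242, 0.2225, 0.1333]
tcp_rot: [0.633, 0.774, -0.0, -0.0]
contact_force: [0.3, 0.3, 0.0]
opening: 0.804
finger_force: 0.0
```

```bash
python3 - <<'E'
from plant import ctrl
from h import *
st=ctrl.get_state();plan(st,11.3,(*P["s46"],.13),(*P["s46"],.02),(*P["s46"],.12),(*P["p46"],.12));print(st["opening"],st["finger_force"])
E
```

```text
t 17.15 pos [0.5242 0.2225 0.1333] q [ 0.22  0.16  1.92 -0.    1.07  0.02] tilt [-0. -0.] az 11.5 turn rz 0.003
[0.3411 0.298  0.13  ] shift cm [ 10.99 -16.47   0.33]
[0.3411 0.298  0.02  ] shift cm [ 0.  0. 11.]
[0.3411 0.298  0.12  ] shift cm [  0.   0. -10.]
[0.4411 0.2775 0.12  ] shift cm [-3.97  9.4   0.  ]
0.8038439922124431 0.0
```

send_rows --series '[[[2.75, -4.12, 0, 0, 0, 0, 0.44], [2.75, -4.12, 0, 0, 0, 0, 0.44], [2.75, -4.12, 0, 0, 0, 0, 0.44], [2.75, -4.12, 0, 0, 0, 0, 0.44], [0, 0, 0, 0, 0, 0, 0.44], [0, 0, 0, 0, 0, 0, 0.44]]]'

```text
time: 17.9
eef_pos: [0.3415, 0.2982, 0.1337]
tcp_rot: [0.633, 0.774, 0.001, 0.0]
contact_force: [0.6, -0.5, -0.0]
opening: 0.719
finger_force: 0.0
```

```bash
python3 - <<'E'
from plant import ctrl
from h import *
st=ctrl.get_state();plan(st,11.3,(*P["s46"],.13),(*P["s46"],.02));print(st["opening"],st["finger_force"])
v=[cv2.resize(ctrl.read_camera(n)["img"],None,fx=.71,fy=.71) for n in ("side","wrist")]
cv2.imwrite("pics/a6.png",np.hstack(v)[:,:,::-1])
E
```

```text
t 17.9 pos [0.3415 0.2982 0.1337] q [ 0.49 -0.11  2.19 -0.    1.06  0.29] tilt [0.0013 0.0004] az 11.4 turn rz 0.002
[0.3411 0.298  0.13  ] shift cm [-0.01 -0.04  0.37]
[0.3411 0.298  0.02  ] shift cm [ 0.  0. 11.]
0.7185446602563539 0.0
```

View pics/a6.png

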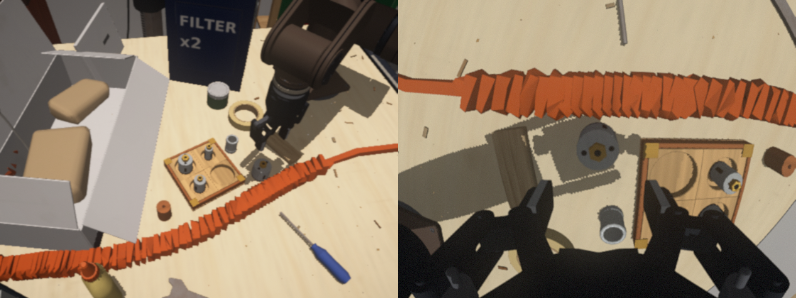

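The other three saws are in their pockets. saw_46 lies clear of the hose and the wood block, so the fingers have room along the tray-normal direction.

send_rows --series '[[[0, -0.04, 4, 0, 0, 0, 0.44], [0, 0, 4, 0, 0, 0, 0.44], [0, 0, 2.3, 0, 0, 0, 0.44], [0, 0, 1.1, 0, 0, 0, 0.44], [0, 0, 0, 0, 0, 0, 0.44]]]'

```text
time: 18.62
eef_pos: [0.3411, 0.2976, 0.019]
tcp_rot: [0.634, 0.773, -0.001, -0.0]
contact_force: [0.8, 0.5, 0.7]
opening: 0.72
finger_force: 0.0
```

send_rows --series '[[[0, 0, 0, 0, 0, 0, -1], [0, 0, 0, 0, 0, 0, -1], [0, 0, 0, 0, 0, 0, -1], [0, 0, 0, 0, 0, 0, -1], [0, 0, 0, 0, 0, 0, -1], [0, 0, 0, 0, 0, 0, -1]]]'

```text
time: 19.38
eef_pos: [0.3419, 0.2985, 0.0207]
tcp_rot: [0.634, 0.773, 0.001, 0.001]
contact_force: [1.2, -0.7, 5.6]
opening: 0.522
finger_force: 42.0
```

send_rows --series '[[[0, 0, -3, 0, 0, 0, -1], [0, 0, -4, 0, 0, 0, -1], [0, 0, -3, 0, 0, 0, -1], [-1.98, 4.7, 0, 0, 0, 0, -1], [-1.98, 4.7, 0, 0, 0, 0, -1], [0, 0, 0, 0, 0, 0, -1], [0, 0, 0, 0, 0, 0, -1]]]'

```text
time: 20.25
eef_pos: [0.4391, 0.2771, 0.1178]
tcp_rot: [0.634, 0.773, -0.002, -0.001]
contact_force: [-0.2, 0.7, -3.0]
opening: 0.522
finger_force: 42.4
```

```bash
python3 - <<'E'
from plant import ctrl
from h import *
st=ctrl.get_state();plan(st,11.3,(*P["p46"],.12));print(st["opening"],st["finger_force"])
E
```

```text
t 20.25 pos [0.4391 0.2771 0.1178] q [0.37 0.07 2.05 0.   1.03 0.17] tilt [-0.0036 -0.001 ] az 11.3 turn rz -0.0
[0.4411 0.2775 0.12  ] shift cm [-0.    0.21 -0.22]
0.5221428860958562 42.441405057907104
```

send_rows --series '[[[0, 0.1, 3, 0, 0, 0, -1], [0, 0, 3, 0, 0, 0, -1], [0, 0, 1.8, 0, 0, 0, -1], [0, 0, 1.0, 0, 0, 0, -1], [0, 0, 0, 0, 0, 0, -1], [0, 0, 0, 0, 0, 0, 0.3], [0, 0, 0, 0, 0, 0, 0.4], [0, 0, 0, 0, 0, 0, 0.4], [0, 0, 0, 0, 0, 0, 0.4]]]'

```text
time: 21.38
eef_pos: [0.4418, 0.2778, 0.0316]
tcp_rot: [0.634, 0.773, 0.0, 0.0]
contact_force: [-0.2, 0.7, 1.1]
opening: 0.698
finger_force: 0.0
```

send_rows --series '[[[0, 0, -3, 0, 0, 0, 0.4], [0, 0, -5, 0, 0, 0, 0.4], [0, 0, -5, 0, 0, 0, 0.4], [2, 5, 0, 0, 0, 0, 0.4], [5, 0, 0, 0, 0, 0, 0.4], [5, 0, 0, 0, 0, 0, 0.4], [5, 0, 0, 0, 0, 0, 0.4], [5, 0, 0, 0, 0, 0, 0.4], [5, 0, 0, 0, 0, 0, 0.4], [0, 0, 0, 0, 0, 0, 0.4]]]'

```text
time: 22.62
eef_pos: [0.4361, 0.5552, 0.1608]
tcp_rot: [0.632, 0.775, 0.0, -0.0]
contact_force: [0.8, -0.3, 0.8]
opening: 0.698
finger_force: 0.0
```

```bash
python3 - <<'E'
from plant import ctrl
from h import *
c=ctrl.read_camera("top")["img"][120:280,185:345];s=ctrl.read_camera("side")["img"][180:320,210:400]
cv2.imwrite("pics/f.png",np.hstack([cv2.resize(c,(400,400),interpolation=2),cv2.resize(s,(400,400*140//190),interpolation=2).repeat(1,0) if 0 else cv2.resize(s,(400,400))])[:,:,::-1])
E
```

```text
(no output)
```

View pics/f.png

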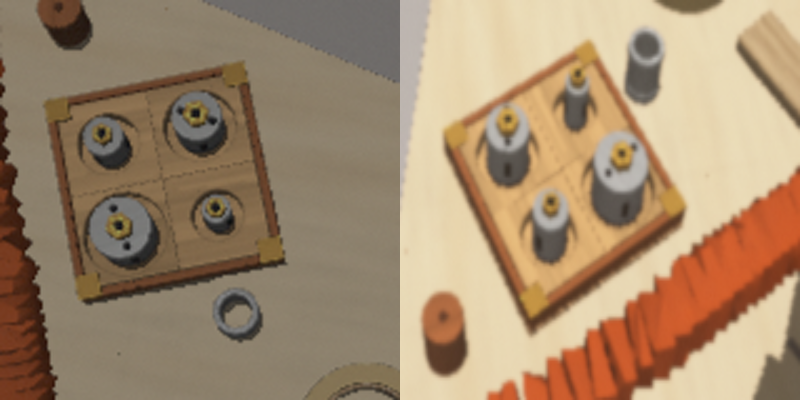

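All four saws stand upright inside their pockets: 46 at lower left, 38 at upper right, 30 at upper left and 22 at lower right in the top crop. The coupling and plug have not moved.

```bash
python3 -c "
from plant import ctrl
print(ctrl.sign_off())"
```

```text
the job is handed in; nothing more can be done
None
```

All four hole saws are back in the tray, upright and teeth down in their matching pockets. The coupling and plug were left where they stood, and the job was handed in at about 23 s.

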